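# Pry open the lens check fixture and hold a lens barrel pressed in its sprung V

### The arm

A 6-joint arm with a two-finger parallel gripper is mounted at the origin on the work surface. World frame = base frame: x ahead of the robot, y to its left, z up, the work surface at z = 0. Lengths are in mm, angles in rad, forces in N, time in s.
With the tool pointing down it reaches from about 325 to 775 mm from the base axis. Payload 9.3 kg.
Tool frame: the origin (TCP) lies midway between the tips of the shut fingers; the grasp point (between the pads) lies 19 mm behind it; z points along the fingers, y is the direction in which the jaws open and shut (so a half turn about z gives the same grasp; the last joint's range is limited). The gripper opens to 85 mm and grips with 20 to 120 N. Pads are 22 mm wide; open, the fingers measure 114 mm over their backs; the gripper's body (76 mm by 85 mm) begins 54 mm behind the grasp point. The pads swing forward as they close: fully open they stand 13 mm farther back than shut.
Start: joints at [-1.261, 0.259, 0.021, 1.334, 0, 1.418], TCP at [245.543, -492.143, 231.279] pointing down, gripper open.
Joint ranges: [-3.04, 3.04], [-0.91, 1.82], [-1.04, 1.36], [-1.92, 1.95], [-1.52, 1.45], [-3.14, 3.14]. Speed limits (rad/s): [2.22, 2.22, 2.79, 3.14, 3.14, 3.14].

### API

Orientations are given as a rotation vector (axis times angle).
In Python, from rig import goto, servo_line, move_j, gripper_to, hold, ik, observe, capture, PlanningError, close_job gives the robot as it stands. Calls block until the motion is done:
- goto(position, orientation): joint-space move of the TCP to a pose.
- servo_line(position, attitude=None, feed=150): straight line of the TCP; attitude=None keeps the orientation; feed is the mean speed in mm/s.
- move_j(angles): joint-space move.
- gripper_to(opening, effort=None): finger opening in mm; effort is the grip in N (None keeps the last); returns when the fingers have stopped.
- hold(seconds).
- ik(position, orientation): joint angles nearest the present ones, or None.
- observe(): the state.
- capture(name): name is "scene" or "top"; returns a dict with "img" (480x640x3 uint8, red, green, blue), "range_z" (480x640 float32, mm along the optical axis (not along the pixel's ray), 0 where there is no reading), "fx", "fy", "cx", "cy" (pixels), "R" (3x3) and "t" (3): a world point X has camera coordinates R X + t. Camera axes: x right, y down, z forward; pixel columns grow to the right and rows downward; lengths in mm; the calibration is good to about 2 mm. A picture is of the moment at which its call begins.
A pose or a line that the arm cannot do raises PlanningError and nothing moves.
- close_job(): hands the job in, once; it reports no verdict.
The state is a dict: "time": time; "joint_pos": joint angles; "qvel": joint speeds; "joint_efforts": joint torques, N m; "tool_pos": TCP position; "ee_rot": TCP orientation; "contact_force": force on the tool from outside, world axes, zero at the start; "wrist_torque": the same for the moment, N m; "gripper_width": finger opening in mm.
Only numpy, scipy, OpenCV 4.12 (cv2) and the standard library are available. Lean on these libraries where they do the work, as an engineer would, in place of code of your own. Each camera call takes 0.05 s, during which the arm holds its last target.

### The job

Lever the hinged cover of the lens check fixture open with the thin pry blade (put it under the front lip; do not touch the cover with the gripper or arm) until it stands upright or further back, then lay the blade back down on the bench. Take the long lens barrel from its saddle, seat it centred along the V cradle inside the fixture so that it lies on both flats, and gently push it down until the sprung cradle has sunk about half of its travel. Finish while holding it down like that with the gripper, without letting go, and do not knock the other things on the bench about.

Things in the scene. Friction and masses are not known exactly. Their poses are not given: they have to be found in the camera images.
- fixture: grey open-topped box, fixed to the bench, 160 x 160 mm and 62 mm high, walls 8 mm, floor 10 mm thick; origin on its underside in the middle below the cradle: the outside of the front wall is at x = -75 mm, of the rear wall at x = +85 mm, the side walls at y = +-80 mm. Its x axis points from the pry lip to the hinge. On the front wall a ledge (100 mm wide, top at z = 54 mm, reaching out to x = -95 mm) lies under the cover's lip
- cover (a joint): hinge angle of the dark sheet-metal cover, rad: 0 closed and level, 1.57 upright, stop at 1.9; opens upward about the far side (+x of the fixture). The hinge is stiff: the cover stays where it is left; about 2 N upward at the lip moves it
- cover_lip (a point): middle of the lower front edge of the cover (plate 175 x 160 mm, 5 mm thick, 140 g). The closed cover's underside is 64 mm above the bench and overhangs the front wall by 20 mm; between it and the ledge is a slot 10 mm high, 20 mm deep and 100 mm wide for the blade. This point moves with the cover
- cover_hinge (a point): middle of the hinge line, on the fixture (at its x = +80 mm, z = 64 mm); the hinge line runs along the fixture's y; the cover's underside passes through it
- cradle (a joint): how far the sprung aluminium V cradle has sunk, m: 0 at rest (also with the barrel lying in it), stop at 0.012. Spring 0.8 N/mm; half way down takes about 7 N
- cradle_seat (a point): moves with the cradle: where the barrel's centre comes to lie when it is seated; 60 mm above the bench while the cradle is at rest, over the fixture's origin; its x axis is the fixture's x, along the V. The V is 90 degrees, open upward, on two cheeks each 14 mm thick at x = +-31 mm with a gap of 48 mm between them for fingers; the flats reach from 22 mm to 3.5 mm below the barrel's axis and the mouth is 44 mm wide. Inside the gap there is nothing above 30 mm over the bench
- saddle: grey fixed storage saddle, 100 x 64 mm base 8 mm thick, with two V cheeks (14 mm thick, at x = +-31 mm, 48 mm gap between them) carrying the barrel along its x axis; origin on its underside; the barrel's axis is 40 mm above the bench
- lens_center (a point): centre of the long black lens barrel: a cylinder 36 mm in diameter, 80 mm long, glass at both ends, about 160 g, either way round; x along its axis. It lies level on the saddle, its centre 40 mm above the bench
- blade_grip (a point): pry blade lying on the bench: black handle 90 mm long, 18 mm wide, 24 mm high, and a steel blade 14 mm wide, 2 mm thick and 65 mm long at half the handle's height; about 80 g. This point is the middle of the handle, 12 mm above its underside; x towards the tip
- blade_tip (a point): tip of the blade, 110 mm ahead of blade_grip along x
- lens_cell: bystander, leave alone: short stubby black lens cell standing on end, 50 mm in diameter, 28 mm high; origin at the underside
- spray: bystander, leave alone: clear bottle, 64 mm in diameter, 190 mm high; origin at the underside
- beaker: bystander, leave alone: glass beaker, 70 mm in diameter, 85 mm high; origin at the underside
- jar: bystander, leave alone: amber jar, 56 mm in diameter, 70 mm high; origin at the underside
Not all that is in view belongs to the job. Leave any yellow look-alike of the part that bears lens_center alone. Leave any blue or purple look-alike of the part that bears blade_grip alone.

How it is judged (in metres and radians):
On the way, in this order (a step that is already met when the one before it is completed fails the run):
1. the blade lifts the cover (value of joint cover between 0.2 and 1.4 rad and contact force between blade and cover above 0.2 N), for 0.1 s.
2. the cover stands open (value of joint cover above 1.4 rad), for 0.2 s.
3. the blade lies on the bench again, let go (height (world z) of blade_grip below 0.02 m and contact force between the fingers and blade below 0.1 N and linear speed of blade below 0.03 m/s), for 0.1 s.
4. the barrel lies on both flats of the V cradle (x of lens_center in the frame of cradle_seat between -0.012 and 0.012 m and distance between lens_center and cradle_seat below 0.0125 m and z of lens_center in the frame of cradle_seat below 0.003 m and angle between the x axis of lens_center and the x axis of cradle_seat, either way round below 0.08 rad and contact force between lens and cradle_c1 above 0.1 N and contact force between lens and cradle_c2 above 0.1 N and contact force between lens and cradle_c3 above 0.1 N and contact force between lens and cradle_c4 above 0.1 N), for 0.2 s.
At the end, for the whole second after the job is handed in: cover open beyond 1.4 rad; barrel in the V within 12 mm of the middle and 0.08 rad of its direction, lying on all four flats of the two cheeks (both contact lines) with more than 0.8 N on each, pressed by the fingers with the cradle sunk 3 to 9.5 mm; blade lying on the bench, released (all of step 3 and value of joint cover above 1.4 rad and value of joint cradle between 0.003 and 0.0095 m and x of lens_center in the frame of cradle_seat between -0.012 and 0.012 m and distance between lens_center and cradle_seat below 0.0125 m and z of lens_center in the frame of cradle_seat below 0.003 m and angle between the x axis of lens_center and the x axis of cradle_seat, either way round below 0.08 rad and contact force between lens and cradle_c1 above 0.8 N and contact force between lens and cradle_c2 above 0.8 N and contact force between lens and cradle_c3 above 0.8 N and contact force between lens and cradle_c4 above 0.8 N and contact force between the fingers and lens above 2 N); the arm keeps its last pose, push and grip.
It fails at once if the gripper or arm pushes the cover (contact force between any of the arm, the fingers and cover above 1.5 N).
It fails at once if the barrel is slammed or crushed into the cradle (over 25 N on one flat) (contact force between lens and cradle_c1 above 25 N or contact force between lens and cradle_c2 above 25 N or contact force between lens and cradle_c3 above 25 N or contact force between lens and cradle_c4 above 25 N).
It fails at once if a bystander is moved more than 30 mm (distance of any of lens_cell, spray, beaker, jar from where it was at the start of the episode above 0.03 m).
It also fails if it takes over 72 s, if anything falls off the work surface, if the arm or the gripper's body presses on something with over 40 N, if the wrist force passes 120 N, or if a joint passes its speed limit or range.

## Working session

There is one attempt and no reset: what is moved stays moved. The work goes in short steps, each a Python script; the robot and the scene stay as the last script left them, time stands still between calls to the robot, and variables do not carry over. Pictures are saved under pics/ and viewed, and the job is handed in when it is done.

```bash
ls; mkdir -p pics
python3 - <<'E'
from rig import *
import cv2,numpy as np
for n in ("scene","top"):
    c=capture(n); cv2.imwrite(f"pics/{n}0.png",c["img"][:,:,::-1]); np.savez(f"{n}0.npz",**c)
    print(n,c["fx"],c["fy"],c["cx"],c["cy"],np.round(c["R"],3).tolist(),c["t"],(c["range_z"]>0).mean())
print(observe())
E
```

```text
pics
scene 535.2530226306086 535.2530226306086 318.86563782405847 234.86797211861395 [[-0.71, 0.705, 0.006], [0.534, 0.543, -0.648], [-0.46, -0.457, -0.761]] [ 427.07615767 -215.74932494 1484.52726175] 0.996015625
top 611.8215003226438 611.8215003226438 318.5333937445872 246.83043344504756 [[0.003, -1.0, 0.012], [-0.991, -0.005, -0.133], [0.133, -0.011, -0.991]] [ -51.6585879   518.95794193 1672.87682659] 0.9962532552083333
{'time': 0.1, 'joint_pos': array([-1.26061758e+00,  2.59142628e-01,  2.08662788e-02,  1.33370617e+00,
       -2.17866032e-05,  1.41818312e+00]), 'qvel': array([-0.00117351,  0.00058512,  0.00091308, -0.00055627, -0.00052853,
        0.00040421]), 'joint_efforts': array([ 4.86488279e-03, -5.56692231e+01,  3.45070553e+01,  1.16091289e-02,
       -1.12461553e-04,  5.05467753e-06]), 'tool_pos': array([ 245.45552835, -491.9212795 ,  230.73423293]), 'ee_rot': array([-3.05671106e+00, -7.20211144e-01,  1.80690139e-04]), 'contact_force': array([-0.93901386, -0.50159218,  0.67409244]), 'wrist_torque': array([-0.0367237 , -0.01794947, -0.01360621]), 'gripper_width': 85.3213488938033}
```

View pics/scene0.png

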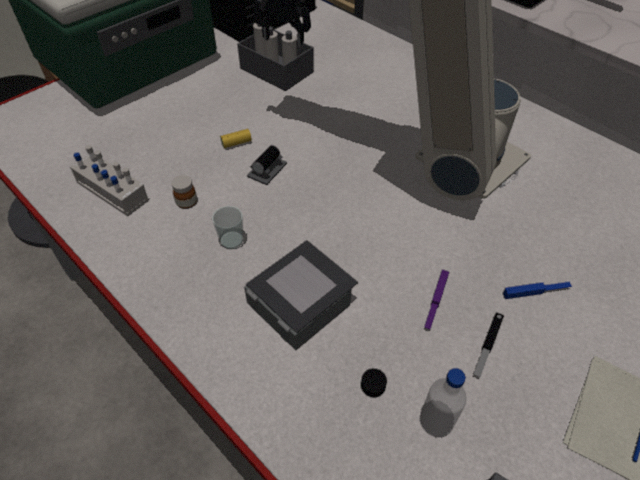

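View pics/top0.png

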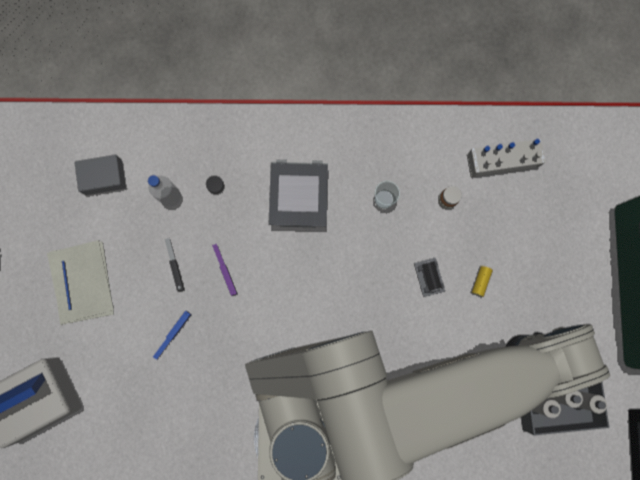

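Candidates for the blade are black/steel at top (175,265) / scene (490,345), purple at (224,270) and blue at (172,335), so black/steel. For the barrel they are black in the saddle at top (430,276), yellow at (483,281) and the short cell at (215,184), so the black one in the saddle. Next is a close crop to check.

```bash
python3 - <<'E'
import cv2,numpy as np
t=cv2.imread("pics/top0.png");s=cv2.imread("pics/scene0.png")
r=lambda im,x,y,w,h:cv2.resize(im[y:y+h,x:x+w],(400,300),interpolation=cv2.INTER_CUBIC)
a=np.hstack([r(t,250,150,100,75+20),r(s,235,235,133,120)])
b=np.hstack([r(t,150,225,100,75),r(t,400,245,100,75)])
cv2.imwrite("pics/crop0.png",np.vstack([a,b]))
E
cat > H.py <<'E'
import numpy as np
def load(n):
    return dict(np.load(n))
def ray(c,u,v):
    d=np.array([(u-c["cx"])/c["fx"],(v-c["cy"])/c["fy"],1.0]); R=c["R"]
    return -R.T@c["t"], R.T@d
def onz(c,u,v,z):
    o,d=ray(c,u,v); return o+d*(z-o[2])/d[2]
def cloud(c):
    v,u=np.mgrid[:480,:640]; z=c["range_z"]
    P=np.stack([(u-c["cx"])/c["fx"]*z,(v-c["cy"])/c["fy"]*z,z],-1)
    return (P-c["t"])@c["R"]
def proj(c,X):
    p=c["R"]@np.asarray(X,float)+c["t"]; return c["cx"]+c["fx"]*p[0]/p[2],c["cy"]+c["fy"]*p[1]/p[2]
E
```

```text
(no output)
```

View pics/crop0.png

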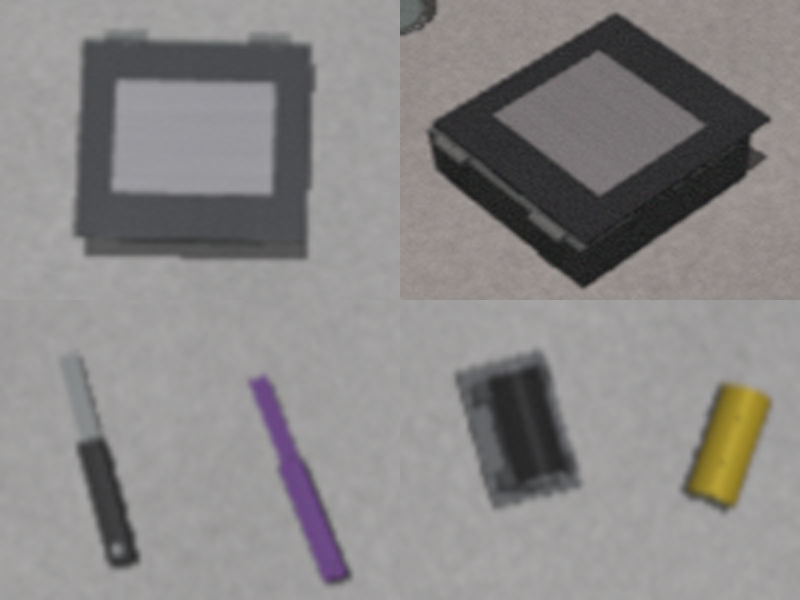

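The crop shows the black/steel blade and the black barrel in its saddle. The cover's hinge tabs are on the far side (world +x) and the lip faces the robot. Now to measure.

```bash
cat > meas.py <<'E'
from H import *
import cv2
def rect(P2):
    (c,(w,h),a)=cv2.minAreaRect(P2.astype(np.float32)); return np.array(c),w,h,a
def axis(P):
    m=P.mean(0); _,s,vt=np.linalg.svd(P-m,full_matrices=False); return m,vt[0]
if __name__=="__main__":
  for n in ("top","scene"):
    c=load(n+"0.npz"); X=cloud(c); im=c["img"].astype(int); g=im.mean(-1); sat=im.max(-1)-im.min(-1)
    ok=c["range_z"]>0
    # bench check
    b=ok&(abs(X[...,0]-450)<150)&(abs(X[...,1])<450)&(g>130)&(abs(X[...,2])<20)
    print(n,"bench z",np.median(X[b][:,2]),X[b][:,2].std())
    # cover top
    m=ok&(abs(X[...,2]-69)<6)&(X[...,0]>450)&(X[...,0]<800)&(abs(X[...,1])<130)
    k,l,st,_=cv2.connectedComponentsWithStats(m.astype(np.uint8)); i=1+np.argmax(st[1:,4]); m=l==i
    v,u=np.nonzero(m); print(" cover px",st[i],"z",np.median(X[m][:,2]))
    P=np.array([onz(c,a,b,69)[:2] for a,b in zip(u,v)]); print(" cover",rect(P), "corners",cv2.boxPoints(cv2.minAreaRect(P.astype(np.float32))).round(1).tolist())
    # others
    G=np.stack([onz(c,*q,0)[:2] for q in [(0,0)]])
    for nm,(x0,x1,y0,y1) in dict(blade=(330,650,170,330),lens=(380,560,-320,-180),yellow=(380,560,-420,-300)).items():
        roi=ok&(X[...,0]>x0)&(X[...,0]<x1)&(X[...,1]>y0)&(X[...,1]<y1)
        d=roi&(g<70)&(sat<30)
        v,u=np.nonzero(d)
        if len(u)<10: continue
        Q=X[d]; m_,ax=axis(Q[:,:2]); t=(Q[:,:2]-m_)@ax
        print(" ",nm,len(u),u.min(),u.max(),v.min(),v.max(),Q.mean(0).round(1),ax.round(3),t.min().round(1),t.max().round(1),"z",np.percentile(Q[:,2],[5,50,95]).round(1))
E
python3 meas.py
```

```text
top bench z 0.5426303206716985 4.256429740101907
 cover px [ 268  159   60   67 3158] z 69.61892529145145
 cover (array([667.27636719,   8.09492493]), 159.85260009765625, 185.9722137451172, 88.78705596923828) corners [[572.5999755859375, -69.80000305175781], [758.5, -73.80000305175781], [761.9000244140625, 86.0], [576.0, 90.0]]
  yellow 417 419 442 261 292 [ 436.  -359.2   49.2] [-0.975 -0.224] -40.2 41.3 z [ 9.5 54.6 62.8]
scene bench z 0.18856833110525975 1.9669843545507066
 cover px [ 245  240  113   93 5485] z 69.49905083389596
 cover (array([670.45648193,  11.37477875]), 163.31333923339844, 188.09703063964844, 88.92041015625) corners [[574.9000244140625, -68.5], [762.9000244140625, -72.0], [766.0, 91.19999694824219], [578.0, 94.80000305175781]]
  blade 38 425 510 290 330 [432.1 265.8   9.4] [ 0.891 -0.453] -114.7 95.4 z [-0.6  7.9 20.9]
  yellow 808 248 286 146 184 [ 449.8 -348.    28.9] [0.997 0.074] -64.3 45.5 z [ 3.3 29.4 58.3]
```

```bash
cat > m2.py <<'E'
from H import *
from meas import axis
import cv2
def blob(c,box,f,z):
    x0,x1,y0,y1=box; g=c["img"].astype(int); s=np.zeros((480,640),bool); s[y0:y1,x0:x1]=True
    m=s&f(g); k,l,st,_=cv2.connectedComponentsWithStats(m.astype(np.uint8)); i=1+np.argmax(st[1:,4]); m=l==i
    v,u=np.nonzero(m); return np.array([onz(c,a,b,z)[:2] for a,b in zip(u,v)]),m
def rep(P):
    m,ax=axis(P); ax=ax*np.sign(ax[0]); n=np.array([-ax[1],ax[0]]); t=(P-m)@ax; w=(P-m)@n
    cen=m+ax*(t.max()+t.min())/2
    return "n%d mean %s mid %s yaw %.4f len %.1f wid %.1f end+ %s"%(len(P),m.round(1),cen.round(1),np.arctan2(ax[1],ax[0]),np.ptp(t),np.ptp(w),(m+ax*t.max()).round(1))
dark=lambda g:g.max(-1)<75
B={"top":dict(blade=(163,190,232,300),lens=(412,448,255,300)),"scene":dict(blade=(470,510,308,382),lens=(245,292,142,185))}
if __name__=="__main__":
  for n in ("top","scene"):
    c=load(n+"0.npz"); X=cloud(c); vis=c["img"].copy()
    for k,z,thr in (("blade",20,75),("lens",50,60)):
        P,m=blob(c,B[n][k],lambda g:g.max(-1)<thr,z); vis[m]=(255,0,0)
        print(n,k,rep(P),"z",np.percentile(X[m][:,2],[5,50,95]).round(1))
    # cover lip edges: profile of pixels
    cv2.imwrite(f"pics/m_{n}.png",vis[:,:,::-1])
E
python3 m2.py
python3 - <<'E'
import sys; sys.path.insert(0,'.')
from H import *; import cv2
c=load('top0.npz')
t=cv2.imread('pics/m_top.png');s=cv2.imread('pics/m_scene.png')
r=lambda im,x,y,w,h:cv2.resize(im[y:y+h,x:x+w],(400,300),interpolation=cv2.INTER_NEAREST)
cv2.imwrite('pics/crop1.png',np.vstack([np.hstack([r(t,140,225,100,75),r(t,390,240,100,75)]),np.hstack([r(s,440,305,100,75),r(s,220,130,100,75)])]))
E
```

```text
top blade n186 mean [442.3 346.6] mid [439.4 345.6] yaw 0.3236 len 88.3 wid 19.4 end+ [481.2 359.7] z [13.1 22.8 29.8]
top lens n360 mean [ 438.1 -359.5] mid [ 437.2 -359.8] yaw 0.2554 len 75.9 wid 39.5 end+ [ 473.9 -350.2] z [32.7 55.3 63.2]
scene blade n341 mean [446.6 351.1] mid [445.1 350.7] yaw 0.2879 len 99.5 wid 18.4 end+ [492.8 364.8] z [18.  23.8 27.3]
scene lens n621 mean [ 457.7 -333. ] mid [ 459.2 -332. ] yaw 0.5850 len 144.4 wid 83.9 end+ [ 519.4 -292.1] z [ 3.2 33.3 58.6]
```

View pics/crop1.png

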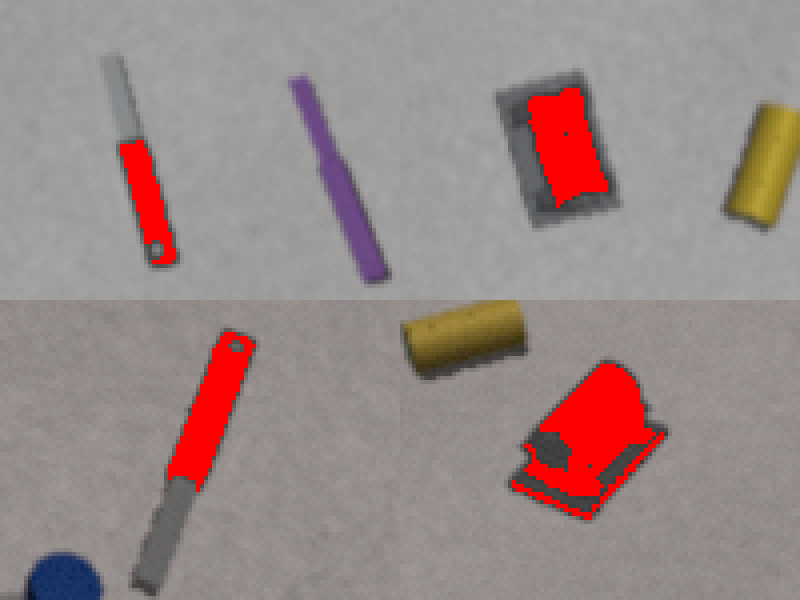

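Red marks the handle and barrel pixels in both views. Refining the blade and lens from edge points.

Run:
```python
from H import *
import cv2
T=load("top0.npz");S=load("scene0.npz")
o=-T["R"].T@T["t"]; print("cams",o.round(),(-S["R"].T@S["t"]).round())
for n,c,tip,rear in (("top",T,(168.2,238.2),(180.5,291.2)),("scene",S,(476.6,378),(499.5,313))):
    a=onz(c,*tip,12);b=onz(c,*rear,22)  # rear top edge
    d=(a-b)[:2]; print(n,"tip",a.round(1),"rear",b.round(1),"len",np.hypot(*d),"yaw",np.arctan2(d[1],d[0]), "grip(45 from rear)",(b[:2]+d/np.hypot(*d)*45).round(1),"grip(110 from tip)",(a[:2]-d/np.hypot(*d)*110).round(1))
# saddle/lens from depth: points near z>45
for n,c in (("top",T),("scene",S)):
    X=cloud(c); m=(X[...,2]>46)&(X[...,2]<66)&(abs(X[...,0]-438)<60)&(abs(X[...,1]+358)<45)
    P=X[m]; a=P[:,:2]; (cc,wh,an)=cv2.minAreaRect(a.astype(np.float32)); mm=a.mean(0);v=np.linalg.svd(a-mm,full_matrices=False)[2][0];v*=np.sign(v[0]);t=(a-mm)@v
    print(n,len(P),"mean",P.mean(0).round(1),"rect",np.round(cc,1),np.round(wh,1),an,"yaw",np.arctan2(v[1],v[0]).round(3),"mid",(mm+v*(np.percentile(t,2)+np.percentile(t,98))/2).round(1),np.ptp(t).round(1))
    # saddle base+all as outline vs bench
    g=c["img"].astype(int).max(-1)
    box=(405,455,248,305) if n=="top" else (240,295,140,187)
    mk=np.zeros((480,640),bool); mk[box[2]:box[3],box[0]:box[1]]=1; mk&=(g<125)
    k,l,st,_=cv2.connectedComponentsWithStats(mk.astype(np.uint8)); i=1+np.argmax(st[1:,4]); vv,uu=np.nonzero(l==i)
    Q=np.array([onz(c,p,q,8)[:2] for p,q in zip(uu,vv)],np.float32); print("  base",[np.round(z,2) for z in cv2.minAreaRect(Q)])
```

```text
cams [ 292.  -30. 1728.] [1101.  495.  988.]
top tip [544.8 375.2  12. ] rear [394.7 333.4  22. ] len 155.83138176374706 yaw 0.2713625090974171 grip(45 from rear) [438.  345.5] grip(110 from tip) [438.8 345.7]
scene tip [550.5 385.7  12. ] rear [398.1 336.4  22. ] len 160.18373277649175 yaw 0.3131327740841872 grip(45 from rear) [440.9 350.2] grip(110 from tip) [445.9 351.8]
top 356 mean [ 438.8 -360.6   56. ] rect [ 439.3 -361.2] [81.1 36.3] 13.393272399902344 yaw 0.25 mid [ 439.2 -360.5] 81.2
  base [array([ 438.59, -362.37]), array([98.53, 66.79]), np.float64(14.56)]
scene 291 mean [ 444.5 -355.6   54.1] rect [ 441.9 -358.1] [86.9 35.6] 13.670991897583008 yaw 0.219 mid [ 442.5 -356. ] 87.0
  base [array([ 427.78, -367.4 ]), array([145.33,  82.96]), np.float64(15.01)]
```

```bash
cat > P.py <<'E'
from H import *
from scipy.spatial.transform import Rotation as Ro
def att(yaw,pitch=0):
    # tool x along yaw in the horizontal, z down; pitch>0 tips a +x-pointing blade upward
    x=np.array([np.cos(yaw),np.sin(yaw),0]); z=np.array([0,0,-1.]); y=np.cross(z,x)
    M=np.column_stack([x,y,z]); return (Ro.from_rotvec(y*pitch)*Ro.from_matrix(M)).as_rotvec()
YF=-0.02; LIP=np.array([577.,11.5]); 
fx=np.array([np.cos(YF),np.sin(YF)]); HINGE=LIP+175*fx; ORG=LIP+95*fx
E
python3 - <<'E'
from P import *
from rig import *
print(ORG,HINGE)
for nm,p,y in [("blade",(455,352,5),.29),("bladeup",(455,352,120),.29),("ins",(480,12,52),YF),("top",(655,9,230),YF),("lens",(440,-360,18),.245),("seat",(*ORG,35),YF),("seatup",(*ORG,150),YF)]:
    for k in (0,np.pi):
        q=ik(p,att(y+k)); print(nm,k and 1,None if q is None else np.round(q,2))
# pitch sign check
print(Ro.from_rotvec(att(0,.2)).apply([1,0,0]))
E
```

```text
[671.98100063   9.60012666] [751.96500117   8.00023333]
blade 0 [ 0.51  0.46 -0.29  0.82  0.   -2.92]
blade 1 [ 0.51  0.46 -0.29  0.82  0.    0.22]
bladeup 0 [ 0.51  0.35 -0.13  1.09  0.   -2.92]
bladeup 1 [ 0.51  0.35 -0.13  1.09  0.    0.22]
ins 0 [-0.15  0.27 -0.46  0.84  0.    3.01]
ins 1 [-0.15  0.27 -0.46  0.84  0.   -0.13]
top 0 [-0.11  0.44  0.3   1.42  0.    3.05]
top 1 [-0.11  0.44  0.3   1.42  0.   -0.09]
lens 0 [-0.83  0.43 -0.3   0.84  0.    2.06]
lens 1 [-0.83  0.43 -0.3   0.84  0.   -1.08]
seat 0 [-0.11  0.57  0.    1.    0.    3.05]
seat 1 [-0.11  0.57  0.    1.    0.   -0.09]
seatup 0 [-0.11  0.5   0.18  1.26  0.    3.05]
seatup 1 [-0.11  0.5   0.18  1.26  0.   -0.09]
[ 9.80066578e-01 -3.21088757e-17  1.98669331e-01]
```

Run:
```python
from P import *
from rig import *
import cv2
A=att(.29+np.pi)
goto((455.4,352.3,140),A)
servo_line((455.4,352.3,45),feed=120)
c=capture("scene"); cv2.imwrite("pics/s1.png",cv2.resize(c["img"][250:420,400:620,::-1],(770,595)))
o=observe(); print(o["time"],o["tool_pos"],o["contact_force"])
```

```text
4.1583 [455.91308103 352.5747455   45.84597648] [ 0.29926563 -0.26256112 -0.50455024]
```

View pics/s1.png

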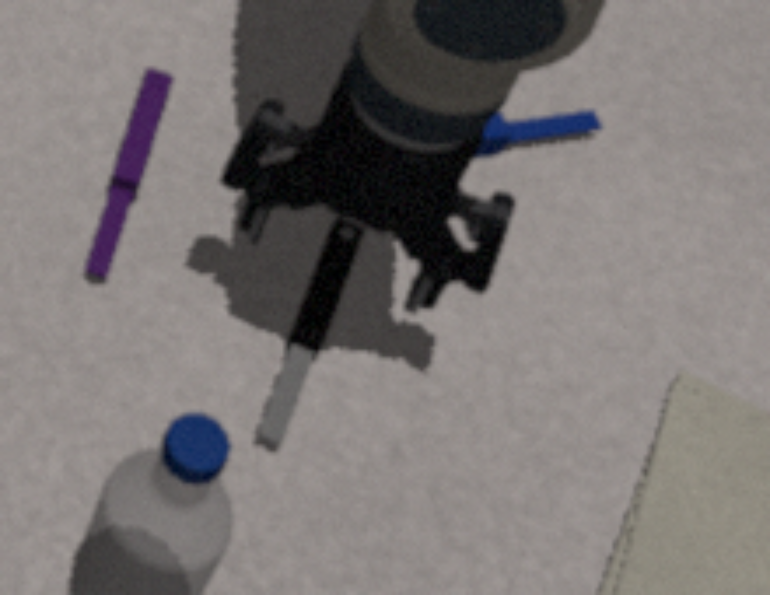

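The open fingers, at about (245,220) and (425,300), straddle the black handle at about (325,285). Descending to grip.

Run:
```python
from P import *
from rig import *
import cv2
servo_line((455.4,352.3,4.5),feed=80)
o=observe(); print(o["tool_pos"],o["contact_force"])
w=gripper_to(10,100); hold(.2)
o=observe(); print(w,o["gripper_width"],o["tool_pos"],o["contact_force"])
servo_line((455.4,352.3,110),feed=120); hold(.3)
o=observe(); print(o["time"],o["gripper_width"],o["contact_force"])
for n in("scene","top"):
    c=capture(n); np.savez(n+"2.npz",**c); cv2.imwrite(f"pics/{n}2.png",c["img"][:,:,::-1])
s=cv2.imread("pics/scene2.png");t=cv2.imread("pics/top2.png")
cv2.imwrite("pics/c2.png",np.hstack([cv2.resize(s[230:380,420:570],(400,400)),cv2.resize(t[205:305,130:230],(400,400))]))
```

```text
[455.55850469 352.3885763    4.68406542] [-0.08629583 -0.39177603 -1.20195716]
False 15.7084169529423 [455.6236648  352.4848589    5.03935413] [-0.18350962  0.02438592  6.39843691]
6.9917 15.837873692173941 [ 0.07702614 -0.58431509  0.63447055]
```

View pics/c2.png

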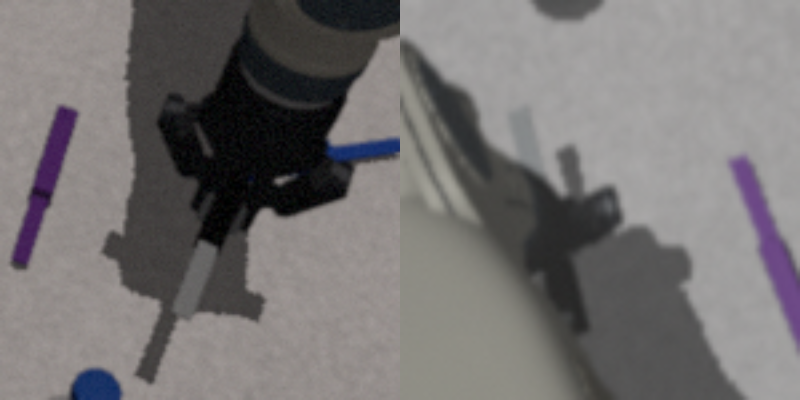

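```bash
cat > tri.py <<'E'
from H import *
def tri(c1,p1,c2,p2):
    o1,d1=ray(c1,*p1);o2,d2=ray(c2,*p2); d1/=np.linalg.norm(d1);d2/=np.linalg.norm(d2)
    A=np.column_stack([d1,-d2]); s=np.linalg.lstsq(A,o2-o1,rcond=None)[0]
    a=o1+d1*s[0];b=o2+d2*s[1]; return (a+b)/2,np.linalg.norm(a-b)
E
python3 - <<'E'
from P import *
from tri import tri
S=load("scene2.npz");T=load("top2.npz")
print(tri(S,(488,347.8),T,(160.3,231.5)))
X=cloud(S)
yaw=.29; ax=np.array([np.cos(yaw),np.sin(yaw)]); n=np.array([-ax[1],ax[0]])
for nm,X in(("S",cloud(S)),("T",cloud(T))):
    D=X-np.array([455.4,352.3,0]); t=D[...,:2]@ax; w=D[...,:2]@n
    for a in range(20,110,10):
        m=(t>a)&(t<a+10)&(abs(w)<16)&(X[...,2]>60)&(X[...,2]<160)
        if m.sum()>3: print(nm,a,m.sum(),np.median(X[m][:,2]).round(1),np.median(w[m]).round(1))
E
```

```text
(array([546.21727549, 375.29935961, 115.23324869]), np.float64(6.269096777904368))
S 20 65 127.3 -2.8
S 30 55 117.9 -2.6
S 40 32 117.3 -2.8
S 50 39 118.1 -2.7
S 60 36 117.3 -2.9
S 70 35 117.4 -2.6
S 80 40 117.6 -1.8
S 90 21 117.1 -3.1
T 50 13 119.1 -5.9
T 60 23 115.9 -3.8
T 70 19 118.3 -3.0
T 80 20 117.4 -3.8
T 90 8 115.8 -4.4
```

```bash
cat >> P.py <<'E'
nf=np.array([-fx[1],fx[0]])
AF=att(YF+np.pi)
def tcp_for_tip(r_before,z):   # tip at lip + r_before along fx, blade mid at z
    p=LIP+(r_before-94.5)*fx+3*nf; return (p[0],p[1],z-7)
E
python3 - <<'E'
from P import *
from rig import *
import cv2
goto(tcp_for_tip(-30,110),AF)
servo_line(tcp_for_tip(-30,59),feed=120); hold(.3)
for n in("scene","top"):
    c=capture(n); np.savez(n+"3.npz",**c); cv2.imwrite(f"pics/{n}3.png",c["img"][:,:,::-1])
s=cv2.imread("pics/scene3.png");t=cv2.imread("pics/top3.png")
cv2.imwrite("pics/c3.png",np.hstack([cv2.resize(s[200:350,260:410],(400,400)),cv2.resize(t[170:270,250:350],(400,400))]))
o=observe();print(o["time"],o["tool_pos"],tcp_for_tip(-30,59),o["contact_force"])
E
```

```text
9.3333 [452.75586467  16.93499054  52.33783642] (np.float64(452.58489517009104), np.float64(16.989234023319703), 52) [-0.79291136  0.50714829 -0.98825196]
```

View pics/c3.png

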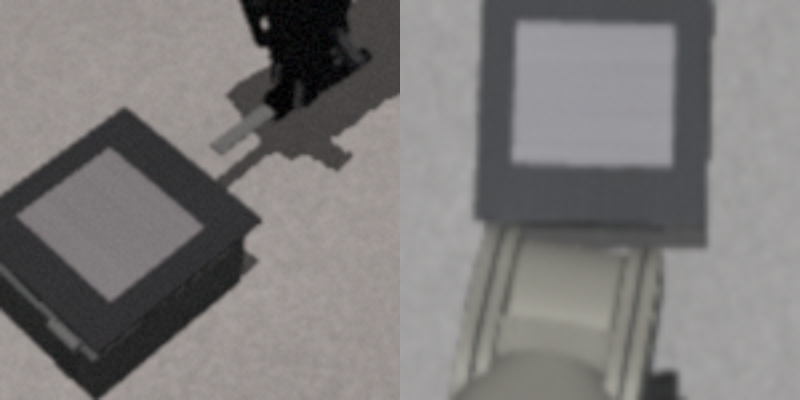

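The tip at crop (215,150) is clear of the lip edge running (123,108)–(260,222). Checking the gap and height numerically.

Run:
```python
from P import *
S=load("scene3.npz")
f=lambda x,y:(260+x*.375,200+y*.375)
print("tip edges",onz(S,*f(210,148),60),onz(S,*f(224,154),60))
print("lip corners",onz(S,*f(123,107),69),onz(S,*f(262,221),69))
X=cloud(S); D=X-np.array([452.7,17,0]); t=D[...,:2]@fx; w=D[...,:2]@nf
for a in range(20,110,10):
    m=(t>a)&(t<a+10)&(abs(w)<14)&(X[...,2]>35)&(X[...,2]<80)
    if m.sum()>3: print(a,m.sum(),np.median(X[m][:,2]).round(1),np.median(w[m]).round(1))
m=(X[...,2]>62)&(X[...,2]<76)&(abs(X[...,0]-620)<40)&(abs(X[...,1]-10)<60);print(np.median(X[m][:,2]))
```

```text
tip edges [551.36268313  10.91623219  60.        ] [547.67246501  23.36436295  60.        ]
lip corners [577.1666713  -65.82859765  69.        ] [580.20595109  94.81877745  69.        ]
20 48 69.6 3.5
30 46 62.1 0.8
40 23 60.4 -2.8
50 23 60.3 -1.6
60 25 59.7 -2.0
70 22 59.6 -1.7
80 26 60.5 -3.3
90 17 60.2 -2.7
69.7994739672449
```

Run:
```python
from P import *
from rig import *
import cv2
f0=observe()["contact_force"]
for r in (-8,3,12.5):
    servo_line(tcp_for_tip(r,58.6),feed=60); o=observe(); df=o["contact_force"]-f0; print(r,o["tool_pos"].round(1),df.round(1))
    if abs(df[0])>8: raise SystemExit
def arc(th,rr=160,zoff=0):
    return tcp_for_tip(175-rr*np.cos(th),64-1+rr*np.sin(th)+zoff)
for th in (0.03,0.1,0.2,0.3):
    p=list(arc(th)); servo_line([float(a) for a in p],feed=60); o=observe(); print(th,np.round(p,1),o["tool_pos"].round(1),(o["contact_force"]-f0).round(1),o["wrist_torque"].round(2))
hold(.2)
for n in("scene","top"):
    c=capture(n); np.savez(n+"4.npz",**c); cv2.imwrite(f"pics/{n}4.png",c["img"][:,:,::-1])
s=cv2.imread("pics/scene4.png");t=cv2.imread("pics/top4.png")
cv2.imwrite("pics/c4.png",np.hstack([cv2.resize(s[180:360,220:400],(400,400)),cv2.resize(t[140:260,240:360],(400,400))]))
print(observe()["time"])
```

```text
-8 [474.6  16.6  51.3] [ 1.  -0.6  0.2]
3 [485.9  16.3  51.6] [ 1.4 -0.5  0. ]
12.5 [495.4  16.1  51.6] [0.3 0.4 0.9]
0.03 [497.6  16.1  60.8] [497.9  16.1  61.3] [ 0.3 -0.7 -0.4] [ 0.05 -0.01  0.02]
0.1 [498.4  16.1  72. ] [498.7  16.1  72.5] [ 1.  -0.3  1. ] [ 0.03 -0.05 -0.02]
0.2 [500.8  16.   87.8] [501.2  16.   88.3] [ 1.8 -0.1  0.2] [ 0.02 -0.02  0.03]
0.3 [504.7  15.9 103.3] [505.2  15.9 103.7] [ 1.1 -0.8  0.7] [-0.01 -0.   -0.04]
12.2667
```

View pics/c4.png

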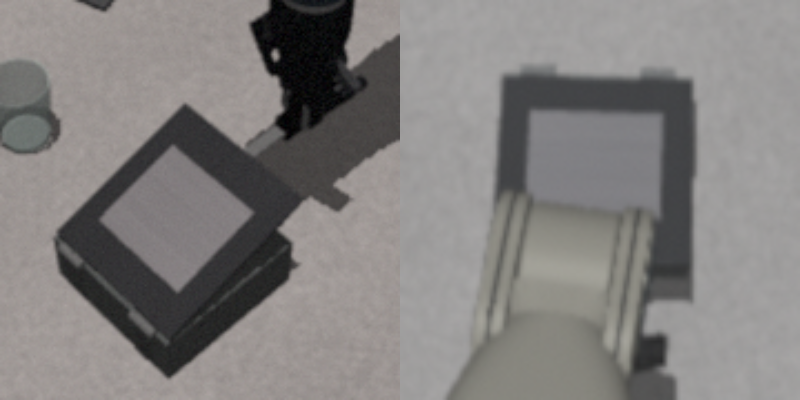

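The cover is rising with the blade under the lip (left crop, about (265,140)). Continuing along the arc.

```bash
cat > cov.py <<'E'
from P import *
def cover_angle(c):
    X=cloud(c); D=X-np.array([HINGE[0],HINGE[1],64]); t=D[...,:2]@fx; w=D[...,:2]@nf; r=np.hypot(t,D[...,2])
    m=(abs(w)<70)&(r>40)&(r<165)&(D[...,2]>12)&(t>-170)&(t<60)
    a=np.arctan2(D[...,2],-t)[m]; return np.median(a),np.percentile(a,[20,80]),m.sum()
E
python3 - <<'E'
from cov import *
from rig import *
import cv2
print(cover_angle(load("scene4.npz")))
f0=observe()["contact_force"]
def arc(th,rr=160,zoff=0):
    return tcp_for_tip(175-rr*np.cos(th),64-1+rr*np.sin(th)+zoff)
for th in (0.42,.54,.66,.78,.9):
    servo_line([float(a) for a in arc(th)],feed=70); o=observe(); print(th,o["tool_pos"].round(1),(o["contact_force"]-f0).round(1))
    if np.linalg.norm(o["contact_force"]-f0)>12: break
for n in("scene",):
    c=capture(n); np.savez(n+"5.npz",**c); cv2.imwrite(f"pics/{n}5.png",c["img"][:,:,::-1]); print(cover_angle(c))
s=cv2.imread("pics/scene5.png")
cv2.imwrite("pics/c5.png",cv2.resize(s[130:370,200:440],(600,600)))
print(observe()["time"])
E
```

```text
(np.float64(0.37124186687219896), array([0.34808865, 0.40686045]), np.int64(3676))
0.42 [511.8  15.8 121.4] [-0.7  0.3 -0.6]
0.54 [520.6  15.6 138.3] [-1.5  1.1 -0.8]
0.66 [531.3  15.4 154. ] [-1.   1.3 -0.2]
0.78 [543.9  15.2 168.4] [-0.6  0.9  0.1]
0.9 [558.1  14.8 181.1] [-0.7  1.5  0.4]
(np.float64(0.9701028035286114), array([0.95073783, 1.0015016 ]), np.int64(3595))
14.4417
```

View pics/c5.png

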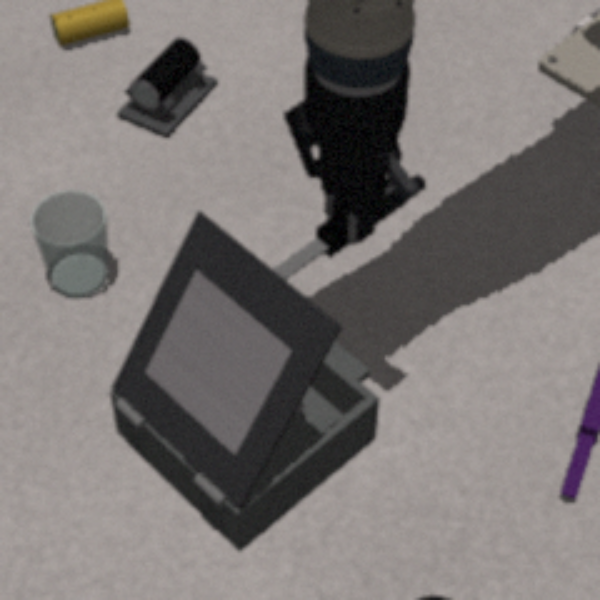

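Run:
```python
from cov import *
from rig import *
import cv2
f0=observe()["contact_force"]
def arc(th,rr=160,zoff=0):
    return tcp_for_tip(175-rr*np.cos(th),64-1+rr*np.sin(th)+zoff)
for th in (1.02,1.14,1.26,1.38,1.5,1.62,1.70):
    servo_line([float(a) for a in arc(th)],feed=70); o=observe(); print(th,o["tool_pos"].round(1),(o["contact_force"]-f0).round(1))
    if np.linalg.norm(o["contact_force"]-f0)>12: break
hold(.3)
c=capture("scene"); np.savez("scene6.npz",**c); cv2.imwrite("pics/scene6.png",c["img"][:,:,::-1]); print(cover_angle(c))
cv2.imwrite("pics/c6.png",cv2.resize(c["img"][100:340,200:440,::-1],(600,600)))
print(observe()["time"])
```

```text
1.02 [573.8  14.6 192.1] [-0.7 -0.6  1.5]
1.14 [590.6  14.2 201.1] [-0.6 -0.1  0.3]
1.26 [608.5  13.9 208.1] [-0.9 -0.3  1.1]
1.38 [627.1  13.5 212.9] [-1.6 -0.2 -0.2]
1.5 [646.1  13.1 215.4] [-0.7 -1.   1.2]
1.62 [665.3  12.8 215.6] [-0.1  0.1  0.9]
1.7 [678.1  12.5 214.5] [-1.   0.1  1. ]
(np.float64(1.7644102384180433), array([1.67510578, 1.7921674 ]), np.int64(1252))
17.675
```

View pics/c6.png

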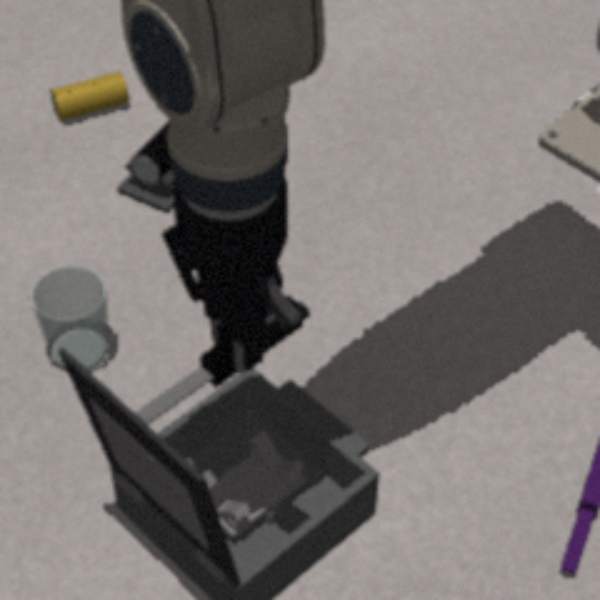

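Run:
```python
from cov import *
from rig import *
import cv2
p=observe()["tool_pos"]
servo_line((p[0]-190,p[1],p[2]),feed=200)
A=att(.29+np.pi)
goto((455.4,352.3,100),A)
servo_line((455.4,352.3,25),feed=120)
servo_line((455.4,352.3,5.2),feed=40); hold(.1); print(observe()["contact_force"])
gripper_to(60,60)
hold(.2)
servo_line((455.4,352.3,120),feed=150)
goto((440,200,250),A)
for n in("scene","top"):
    c=capture(n); np.savez(n+"7.npz",**c); cv2.imwrite(f"pics/{n}7.png",c["img"][:,:,::-1])
    print(n,cover_angle(c))
print(observe()["time"])
```

```text
[-1.50283426 -1.19432224  2.69583616]
scene (np.float64(1.7706247344196455), array([1.75282629, 1.79840852]), np.int64(995))
top (np.float64(1.7050306861134996), array([1.68650998, 1.71730755]), np.int64(1106))
24.1667
```

View pics/scene7.png

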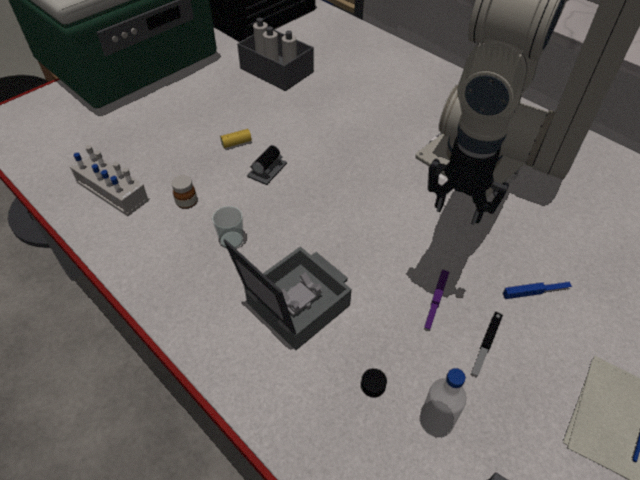

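View pics/top7.png

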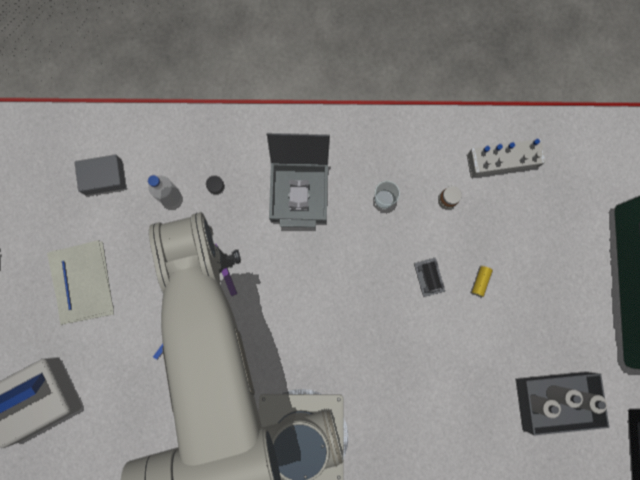

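The cover stands open at about 1.7 rad and the blade is back on the bench at scene (490,343). The cradle is visible at top (299,194). Measuring cradle and fixture now that they're in view.

Run:
```python
from P import *
import cv2
S=load("scene7.npz");T=load("top7.npz")
for n,c in(("S",S),("T",T)):
    X=cloud(c); D=X-np.array([*ORG,0]); t=D[...,:2]@fx; w=D[...,:2]@nf
    # wall rim: z 62
    m=(abs(X[...,2]-62)<5)&(abs(t)<95)&(abs(w)<90)
    # cradle bright pixels
    g=c["img"].astype(int).min(-1)
    k=(abs(t)<60)&(abs(w)<60)&(g>(135 if n=="T" else 120))
    v,u=np.nonzero(k); P=np.array([onz(c,a,b,53) for a,b in zip(u,v)])[:,:2]-ORG
    print(n,k.sum(),"cradle t",np.percentile(P@fx,[1,50,99]).round(1),"w",np.percentile(P@nf,[1,50,99]).round(1),"z",np.percentile(X[k][:,2],[10,50,90]).round(1))
    v,u=np.nonzero(m); 
    if len(v)>20:
        P=(np.array([onz(c,a,b,62) for a,b in zip(u,v)])[:,:2]).astype(np.float32); print(" rim",cv2.minAreaRect(P))
s=S["img"][:,:,::-1];t=T["img"][:,:,::-1]
cv2.imwrite("pics/c7.png",np.hstack([cv2.resize(s[240:350,240:360],(400,400),interpolation=cv2.INTER_CUBIC),cv2.resize(t[155:235,260:340],(400,400),interpolation=cv2.INTER_CUBIC)]))
```

```text
S 44 cradle t [-19.2  11.1  34.6] w [-9.5  7.2 34.4] z [28.3 30.7 33.3]
 rim ((671.9307250976562, 11.085678100585938), (163.9272918701172, 179.86419677734375), 88.78650665283203)
T 255 cradle t [-36.3  -9.   27.7] w [-26.4  -2.   21.2] z [24.9 30.6 36.4]
 rim ((665.216796875, 8.116012573242188), (159.9728546142578, 177.87474060058594), 88.79727935791016)
```

View pics/c7.png

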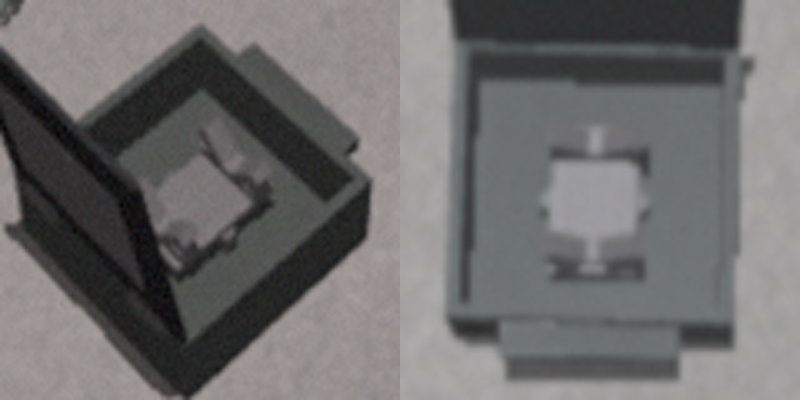

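Run:
```python
from P import *
T=load("top7.npz");S=load("scene7.npz")
f=lambda x,y:(260+(x-400)/5-.4,155+y/5-.4)
for nm,a,b,z in (("V bottom",(597,140),(595,250),38),("rim rear corners out",(455,45),(742,50),62),("rim front out",(447,318),(735,318),62),("plate mid",(595,160),(595,240),30)):
    A=onz(T,*f(*a),z)[:2];B=onz(T,*f(*b),z)[:2]; print(nm,A.round(1),B.round(1),"mid",((A+B)/2).round(1))
g=lambda x,y:(240+x*.3-.35,240+y*.275-.35)
# scene: rim outer corners: front-right (200,28), front-left (370,180) ; 
A=onz(S,*g(200,26),62)[:2];B=onz(S,*g(371,181),62)[:2];print("scene front corners",A,B,(A+B)/2)
print("ORG",ORG)
```

```text
V bottom [701.6   6.3] [638.3   6.9] mid [669.9   6.6]
rim rear corners out [749.6  85.5] [747.8 -75. ] mid [748.7   5.3]
rim front out [594.6  87.8] [595.5 -71.3] mid [595.1   8.3]
plate mid [691.9   7.5] [645.7   7.1] mid [668.8   7.3]
scene front corners [596.90573683 -66.25021177] [599.46755309  92.36016784] [598.18664496  13.05497803]
ORG [671.98100063   9.60012666]
```

Run:
```python
from P import *
from rig import *
import cv2
A=att(.245+np.pi)
gripper_to(85,30)
goto((440.5,-359,140),A)
servo_line((440.5,-359,75),feed=150)
for n in("scene","top"):
    c=capture(n); np.savez(n+"8.npz",**c); cv2.imwrite(f"pics/{n}8.png",c["img"][:,:,::-1])
s=cv2.imread("pics/scene8.png");t=cv2.imread("pics/top8.png")
cv2.imwrite("pics/c8.png",np.hstack([cv2.resize(s[90:200,210:320],(400,400),interpolation=cv2.INTER_CUBIC),cv2.resize(t[235:315,390:470],(400,400),interpolation=cv2.INTER_CUBIC)]))
print(observe()["time"],observe()["tool_pos"])
```

```text
27.275 [ 441.15096573 -359.33154314   76.22215862]
```

View pics/c8.png

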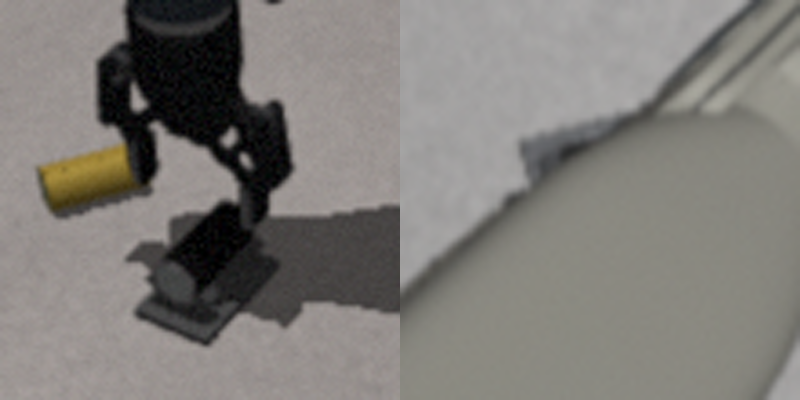

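Run:
```python
from P import *
S=load("scene8.npz")
k=110/400
for z in(80,86,92): print(z,[((a-b)/k) for a,b in zip(proj(S,(441.1,-359.3,z)),(210,90))])
print("lens",[((a-b)/k) for a,b in zip(proj(S,(440.5,-359,40)),(210,90))])
yaw=.245;a=np.array([np.cos(yaw),np.sin(yaw),0])
for s in(-40,40): print([((p-b)/k) for p,b in zip(proj(S,np.array([440.5,-359,58])+s*a),(210,90))])
```

```text
80 [np.float64(201.06618702595037), np.float64(207.25950754474874)]
86 [np.float64(200.4722307281738), np.float64(200.7165462508134)]
92 [np.float64(199.87433019104876), np.float64(194.130135623168)]
lens [np.float64(205.8227976720061), np.float64(249.61088210316768)]
[np.float64(235.41295224991015), np.float64(199.8264367105726)]
[np.float64(171.8052276909789), np.float64(262.56389475326984)]
```

The fingers straddle the barrel and the projected TCP matches the image within about 1 mm, so descending.

Run:
```python
from P import *
from rig import *
import cv2
servo_line((440.5,-359,19),feed=80); o=observe(); print(o["tool_pos"],o["contact_force"])
if abs(o["contact_force"][2])<8:
    gripper_to(25,30); hold(.2); o=observe(); print(o["gripper_width"],o["tool_pos"],o["contact_force"],o["wrist_torque"])
    servo_line((440.5,-359,30),feed=40); hold(.2); o=observe(); print(o["gripper_width"],o["contact_force"])
    servo_line((440.5,-359,130),feed=150);
    c=capture("scene"); np.savez("scene9.npz",**c); s=c["img"][:,:,::-1]
    cv2.imwrite("pics/c9.png",cv2.resize(s[60:200,200:340],(560,560),interpolation=cv2.INTER_CUBIC)); print(observe()["time"],observe()["gripper_width"])
```

```text
[ 440.68980269 -359.23378739   19.35566254] [0.92959807 0.15966614 0.24744035]
35.27178649415184 [ 440.84532627 -359.67614685   19.46233699] [-0.07329399 -3.31243897  4.82447786] [-0.84075834 -0.05048048  0.10260656]
35.594116504917544 [-0.40573955 -0.45127272 -1.62659155]
30.325 34.73194868856903
```

View pics/c9.png

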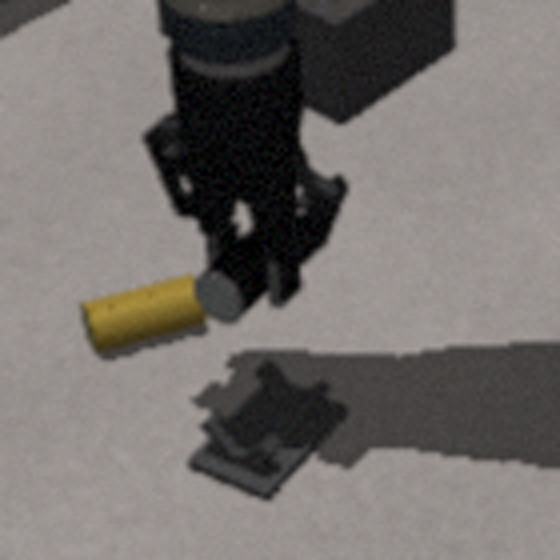

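Run:
```python
from P import *
from rig import *
import cv2
servo_line((440.5,-359,180),feed=200)
goto((540,9,180),AF)
servo_line((ORG[0],ORG[1],150),feed=150)
servo_line((ORG[0],ORG[1],70),feed=100); hold(.2)
for n in("scene","top"):
    c=capture(n); np.savez(n+"10.npz",**c); cv2.imwrite(f"pics/{n}10.png",c["img"][:,:,::-1])
s=cv2.imread("pics/scene10.png");t=cv2.imread("pics/top10.png")
cv2.imwrite("pics/c10.png",np.hstack([cv2.resize(s[210:350,230:370],(400,400),interpolation=cv2.INTER_CUBIC),cv2.resize(t[135:235,250:350],(400,400),interpolation=cv2.INTER_CUBIC)]))
o=observe();print(o["time"],o["tool_pos"],o["contact_force"],o["gripper_width"])
```

```text
34.4417 [672.16125098   9.57893102  70.42195455] [-0.7135327   0.20698592 -1.4038807 ] 34.87454006529294
```

View pics/c10.png

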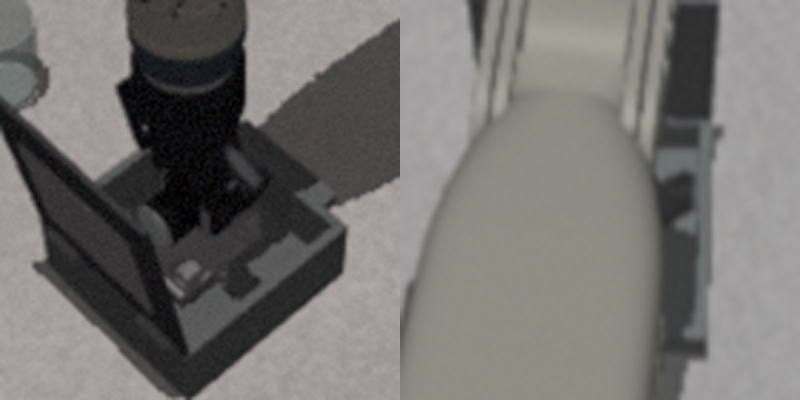

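Run:
```python
from P import *
import cv2
S=load("scene10.npz");k=140/400
for s in(-40,40):
    q=np.array([*(np.array([672.2,9.6])+s*fx),91.4]); print(s,[((p-b)/k) for p,b in zip(proj(S,q),(230,210))])
print(onz(S,230+152*k,210+225*k,91.4))
cv2.imwrite("pics/c10b.png",cv2.resize(S["img"][240:320,260:350,::-1],(720,640),interpolation=cv2.INTER_CUBIC)[:600])
im=cv2.imread("pics/c10b.png"); cv2.imwrite("pics/c10b.png",np.clip(im*2.0,0,255).astype(np.uint8))
```

```text
-40 [np.float64(235.17887828763267), np.float64(163.94737244669534)]
40 [np.float64(152.8330494065033), np.float64(226.0664649972588)]
[711.99654998   7.70996671  91.4       ]
```

View pics/c10b.png

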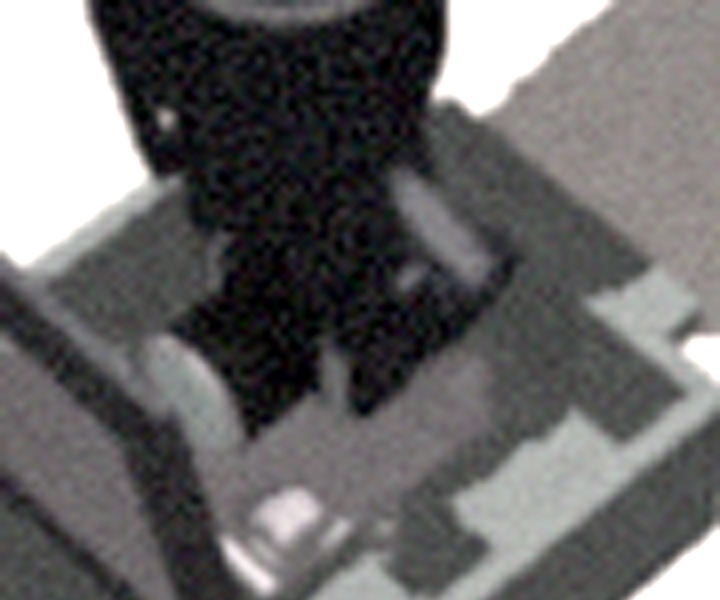

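Run:
```python
from P import *
from rig import *
servo_line((673,11.3,70),feed=50); hold(.3)
f0=np.mean([(hold(.05),observe()["contact_force"])[1] for _ in range(6)],0); np.save("f0.npy",f0); print("f0",f0)
for z in (50,44,42,41,40,39):
    servo_line((673,11.3,z),feed=30); hold(.1)
    f=np.mean([(hold(.03),observe()["contact_force"])[1] for _ in range(4)],0)-f0; o=observe()
    print(z,o["tool_pos"].round(2),f.round(2),o["wrist_torque"].round(2),round(o["gripper_width"],2))
    if f[2]>2.5: break
print(observe()["time"])
```

```text
f0 [-0.23268629  0.23648973 -1.58388307]
50 [673.09  11.3   50.2 ] [ 0.37  0.2  -0.04] [0.   0.02 0.05] 35.27
44 [673.07  11.31  44.07] [-0.05 -0.7   0.35] [ 0.01 -0.   -0.05] 35.01
42 [673.03  11.3   42.03] [ 0.08 -0.34 -0.14] [-0.03 -0.01  0.02] 35.02
41 [673.02  11.29  41.03] [ 0.26  0.06 -0.14] [-0.01 -0.03 -0.03] 34.83
40 [673.16  11.16  40.16] [ 0.12 -1.76  1.71] [-0.27 -0.13 -0.06] 35.22
39 [673.11  11.26  39.12] [ 0.2  -2.52  4.18] [-0.35 -0.05 -0.02] 35.73
38.8583
```

Run:
```python
from P import *
from rig import *
f0=np.load("f0.npy")
def F():
    return np.mean([(hold(.03),observe()["contact_force"])[1] for _ in range(5)],0)-f0
y=11.3
for i in range(6):
    y-=.6
    servo_line((673,y,39),feed=20); hold(.1); f=F(); o=observe()
    print(round(y,2),o["tool_pos"].round(2),f.round(2),o["wrist_torque"].round(2),round(o["gripper_width"],2))
    if abs(f[1])<.6 or f[1]>0: break
print(observe()["time"])
```

```text
10.7 [673.11  10.93  39.02] [1.05 1.06 3.77] [ 0.37 -0.23 -0.1 ] 34.95
39.375
```

Run:
```python
from P import *
from rig import *
import cv2
f0=np.load("f0.npy")
def F(n=6):
    s=[]
    for _ in range(n):
        hold(.03);o=observe(); s.append(np.r_[o["contact_force"]-f0,o["wrist_torque"]])
    return np.mean(s,0).round(2)
servo_line((673,11.0,39.5),feed=20)
gripper_to(46,25); hold(.3); print("open",F(),observe()["gripper_width"])
c=capture("scene"); np.savez("scene11.npz",**c)
im=cv2.resize(c["img"][240:320,260:350,::-1],(675,600),interpolation=cv2.INTER_CUBIC); cv2.imwrite("pics/c11.png",np.clip(im*1.8,0,255).astype(np.uint8))
gripper_to(25,30); hold(.3); o=observe(); print("closed",F(),o["gripper_width"],o["tool_pos"],o["time"])
```

```text
open [ 0.24 -0.68  2.12  0.02  0.02  0.01] 45.976744304282846
closed [-0.64 -3.31  3.37 -0.6   0.13  0.02] 35.213380892766565 [673.03114416  10.76272854  39.59574276] 40.9833
```

View pics/c11.png

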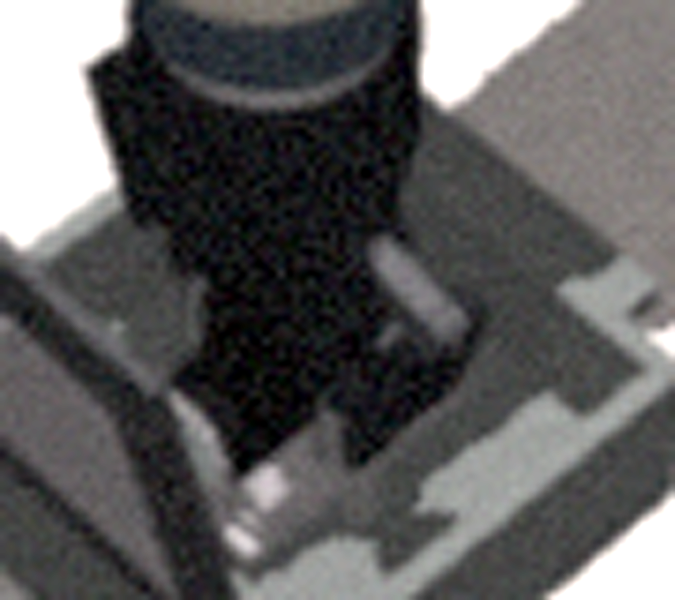

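Run:
```python
from P import *
from rig import *
f0=np.load("f0.npy")
def F(n=5):
    s=[]
    for _ in range(n):
        hold(.03);o=observe(); s.append(np.r_[o["contact_force"]-f0,o["wrist_torque"]])
    return np.mean(s,0).round(2)
y=10.65
servo_line((673,y,39.5),feed=20); hold(.1); print("shift",F())
for z in (38.5,37.5,36.5,35.5):
    servo_line((673,y,z),feed=20); hold(.15); f=F(); o=observe()
    print(z,round(y,2),o["tool_pos"].round(2),f,round(o["gripper_width"],2))
    if f[2]>14: break
    if f[1]<-1.2: y-=.25
    if f[1]>1.2: y+=.2
print(observe()["time"])
```

```text
shift [ 0.   -1.71  3.11 -0.28  0.08  0.01]
38.5 10.65 [673.03  10.72  38.55] [-0.09 -0.9   3.89 -0.09  0.09 -0.02] 34.81
37.5 10.65 [673.01  10.72  37.56] [-0.58  0.05  4.65  0.09  0.08 -0.01] 35.37
36.5 10.65 [673.03  10.7   36.55] [-0.42  0.64  5.77  0.19  0.12 -0.03] 34.83
35.5 10.65 [673.03  10.68  35.53] [-0.29  1.    6.73  0.29  0.12 -0.02] 34.93
43.9667
```

Run:
```python
from P import *
from rig import *
f0=np.load("f0.npy")
def F(n=8):
    s=[]
    for _ in range(n):
        hold(.03);o=observe(); s.append(np.r_[o["contact_force"]-f0,o["wrist_torque"]])
    return np.mean(s,0).round(2)
def A(th): return (Ro.from_rotvec([0,th,0])*Ro.from_rotvec(AF)).as_rotvec()
print(F())
servo_line((673,10.85,34.5),feed=20); hold(.15); print("a",F())
for th in (.004,.008):
    servo_line((673,10.85,34.0),A(th),feed=10); hold(.15); f=F(); print(th,f,observe()["tool_pos"].round(2))
    if f[4]<.04: break
print(observe()["time"])
```

```text
[-0.49  1.11  6.26  0.33  0.09 -0.01]
a [-0.48  0.85  7.01  0.17  0.15 -0.  ]
0.004 [-1.1   0.65  7.58  0.19  0.2  -0.01] [672.98  10.72  34.15]
0.008 [-1.54  0.41  7.66  0.18  0.22 -0.01] [672.9   10.72  34.09]
46.2333
```

Run:
```python
from P import *
from rig import *
f0=np.load("f0.npy")
def F(n=10):
    s=[]
    for _ in range(n):
        hold(.03);o=observe(); s.append(np.r_[o["contact_force"]-f0,o["wrist_torque"]])
    return np.mean(s,0).round(2)
def A(th): return (Ro.from_rotvec([0,th,0])*Ro.from_rotvec(AF)).as_rotvec()
for x,y,z,th in ((672.6,10.9,33.8,.004),(672.3,11.0,33.4,.004)):
    servo_line((x,y,z),A(th),feed=10); hold(.15); f=F(); print(x,y,z,th,f,observe()["tool_pos"].round(2))
print(observe()["time"])
```

```text
672.6 10.9 33.8 0.004 [ 0.38  0.31  7.38  0.16 -0.04 -0.  ] [672.95  10.71  34.09]
672.3 11.0 33.4 0.004 [ 1.16  0.17  7.86  0.1  -0.21 -0.  ] [672.94  10.69  33.81]
47.7
```

Run:
```python
from cov import *
from rig import *
import cv2
f0=np.load("f0.npy")
def F(n=10):
    s=[]
    for _ in range(n):
        hold(.03);o=observe(); s.append(np.r_[o["contact_force"]-f0,o["wrist_torque"]])
    return np.mean(s,0).round(2)
def A(th): return (Ro.from_rotvec([0,th,0])*Ro.from_rotvec(AF)).as_rotvec()
servo_line((672.7,10.95,33.2),A(.004),feed=10); hold(.3); print(F(),observe()["tool_pos"].round(2),observe()["gripper_width"])
c=capture("scene"); np.savez("scene12.npz",**c); cv2.imwrite("pics/scene12.png",c["img"][:,:,::-1])
X=cloud(c); m=np.zeros((480,640),bool)
print("cover",cover_angle(c))
im=cv2.resize(c["img"][240:320,260:350,::-1],(400,356),interpolation=cv2.INTER_CUBIC); im=np.clip(im*1.8,0,255).astype(np.uint8)
full=cv2.resize(c["img"][120:400,200:520,::-1],(407,356)); cv2.imwrite("pics/c12.png",np.hstack([im,full])[:,:800])
# lens end face pixel vs projection
for dz in (54,60): print(dz,[((p-b)*400/90) for p,b in zip(proj(c,np.array([*(np.array([672.9,10.7])+40*fx),dz])),(260,240))])
print(observe()["time"])
```

```text
[-0.32  0.05  7.99  0.13  0.07  0.01] [672.96  10.7   33.51] 35.088370310960485
cover (np.float64(1.229199721161556), array([0.76586731, 1.77140498]), np.int64(2443))
54 [np.float64(108.43525985006232), np.float64(266.32795921956784)]
60 [np.float64(107.8801391216022), np.float64(259.15717470255834)]
48.6333
```

View pics/c12.png

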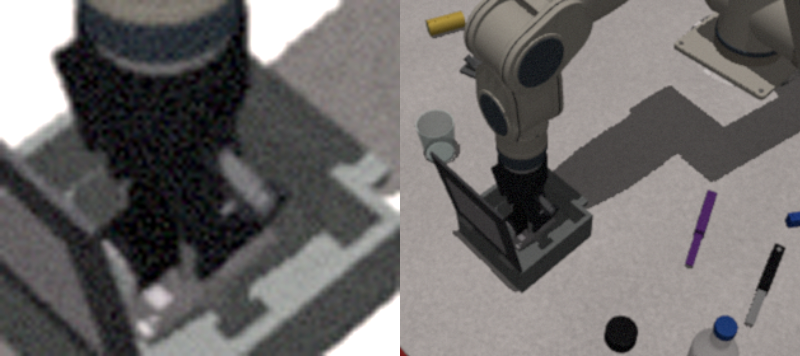

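The last picture shows the cover's top corner at scene (229,244), the same as just after opening, so my 1.23 rad angle estimate is wrong because the gripper was in its mask. The blade is on the bench at crop (765,285). Push is stable at about 8 N with side forces near 0, so handing in.

Run:
```python
from rig import *
close_job(); o=observe(); print(o["time"],o["tool_pos"],o["contact_force"])
```

```text
the job is handed in; nothing more can be done
the job is handed in; nothing more can be done
```

The job is handed in, at about 49 s of the 72 s allowed; no verdict is reported. I pried the cover open with the blade and laid the blade back where it came from. I then put the black barrel in the V cradle, opened the jaws briefly so it could settle, and gripped it again. The job ended with the gripper still holding the barrel down.

**Last checks:**
- **Push:** total change was about 8.0 N, of which about 1.6 N is the barrel's weight. Side forces were 0.3 N or less.
- **Cradle depth:** from the push, the spring figures give about 5 mm sunk. From the seated height, the tool went down about 6 mm. Both are within the 3 to 9.5 mm limit.
- **Cover:** it measured about 1.7 rad in both cameras after opening, and the last picture shows it unmoved. The last angle calculation gave 1.23 rad because its mask included the gripper, so I went by the cover's corner pixel instead.
- **Barrel centring:** about 1 to 2 mm from the middle along the V. The two cameras disagreed by about 3 to 5 mm on the fixture, so I set the sideways position by force.
- **Blade and bystanders:** the blade lies on the bench, released. I saw no bystander moved in the full views taken after the blade was laid down. The later pictures were crops and did not cover them all.
- **Not measured:** I could not measure the force on each of the four flats. An even share is inferred from the small side forces and moments.

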